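Twist the sanding drums off their spindles, put the kit in the drawer and shut it

ROBOT

A 7-joint arm with a two-finger parallel gripper is mounted at the origin on a cart in front of the work surface, level with it; the furniture and walls round the work are solid. World frame = base frame: x ahead of the robot, y to its left, z up, the work surface at z = 0. Lengths are in m, angles in rad, forces in N, time in s.
With the tool pointing down it reaches from about 0.4 to 0.85 m from the base axis. Payload 10.4 kg.
Tool frame: the origin (TCP) lies between the finger pads; the fingertips stand 17 mm ahead of it and the grasp point (between the pads) lies 2 mm behind it; z points along the fingers, y is the line along which they close (so a half turn about z gives the same grasp; the last joint's range is limited). The gripper opens to 85 mm and grips with 20 to 120 N. Pads are 22 mm wide; open, the fingers measure 114 mm over their backs; the gripper's body (76 mm by 85 mm) begins 54 mm behind the grasp point. The pads swing forward as they close: fully open they stand 13 mm farther back than shut.
Start: joints at [-1.217, 0.332, -0.065, 1.46, 0.022, 1.35, -0.088], TCP at [0.23, 0.581, 0.248] pointing down, gripper open.
Joint ranges: [-2.6, 2.6], [-0.5, 2.12], [-1.47, 1.34], [0.16, 2.42], [-1.27, 4.41], [0.06, 2.06], [-2.6, 2.6]. Speed limits (rad/s): [2.22, 2.22, 2.79, 2.79, 3.14, 3.14, 3.14].

INTERFACE

Orientations are given as [roll, pitch, yaw] about the fixed x, y, z axes, in that order (R = Rz(yaw) Ry(pitch) Rx(roll)).
In Python, from rig import * gives the robot as it stands. The module is installed in compiled form; this text tells all that it offers.
- The arm moves only by the tool arm_command, never from a script. Its argument "commands" is a list that holds one entry, the list of rows, each a list of 5 numbers: the gripper's target within -1 to 1 (fully open at 1, half-way at 0, shut at -1), then the shift along the tool's x, y, z in cm, then the turn about the tool's z in rad. A call has 1 to 8 rows; each row shifts and turns the commanded pose from where the row before left it, along the tool's axes as they then stand; what a row does not reach is not made up. A row lasts 1/12 s, in which the tool goes at most 41.7 mm and 7.16 degrees, less where a joint would pass 70% of its speed; a pose out of reach is approached as far as the arm can. A call with a gripper value outside its range is refused whole. The fingers move at their own pace and stop on an object; "squeeze" is the grip in N (left out, the last holds). Time passes only in rows, so rows that do not move let the fingers close. It gives the time, the measured TCP pose, the force, the opening and the grip force at its end, in the units of the state.
- observe(): the state, without advancing time (a new reading comes with each control period).
- get_image(name): name is "scene" or "side" or "wrist"; returns a dict with "img" (420x560x3 uint8, blue, green, red), "intrinsics" (3x3 intrinsics, pixels), "origin" and "attitude" of the camera in the world; the wrist camera has in their place "T_tool_cam" (4x4, takes a point from camera to tool coordinates, whose origin is the TCP and whose axes are the flange's). Camera axes: x right, y down, z forward; pixel columns grow to the right and rows downward; lengths in m; the calibration is good to about 2 mm. A picture is of the moment at which its call begins: read the wrist's pose just before it. There is no depth.
- hand_in(): hands the job in; it is judged then, once.
The state is a dict: "time": time; "joint_positions": joint angles; "qvel": joint speeds; "tau": joint torques, N m; "tool_pos": TCP position; "ee_rot": TCP orientation; "wrist_force": force on the tool from outside, world axes, zero at the start; "moment": the same for the moment, N m; "opening": finger opening in m; "grip_force": force on a finger pad.
Only numpy, scipy, OpenCV 4.12 (cv2) and the standard library are available. Lean on these libraries where they do the work, as an engineer would, in place of code of your own. Each camera call takes 0.05 s, during which the arm holds its last target. There are 200 camera calls.

TASK

Clear up the finishing kit: work each sanding drum off its spindle by twisting it back and forth while pulling gently upward, because a straight yank would tear the spindle up out of its bearing. Put all the drums and the small welt brush that lies on the bench into the open kit drawer, then push the drawer fully home until it clicks in at its catch. Leave the tin of tacks where it stands.

Things in the scene. Friction and masses are not known exactly. Their poses are not given: they have to be found in the camera images.
- drum_brown: sanding drum: black rubber tube with a brown abrasive sleeve, outside diameter 46 mm (almost round, 12 flats), length 46 mm, 24 mm bore right through, about 90 g. Starts upright and stuck on any one of the three spindles; may be absent. Origin: centre of its lower end face; z along its axis, up while on the spindle (the middle of the drum is 23 mm up its z)
- drum_red: sanding drum: black rubber tube with a red abrasive sleeve, outside diameter 46 mm (almost round, 12 flats), length 46 mm, 24 mm bore right through, about 90 g. Starts upright and stuck on any one of the three spindles; may be absent. Origin: centre of its lower end face; z along its axis, up while on the spindle (the middle of the drum is 23 mm up its z)
- drum_green: sanding drum: black rubber tube with a dark green abrasive sleeve, outside diameter 46 mm (almost round, 12 flats), length 46 mm, 24 mm bore right through, about 90 g. Starts upright and stuck on any one of the three spindles; may be absent. Origin: centre of its lower end face; z along its axis, up while on the spindle (the middle of the drum is 23 mm up its z)
- stand: fixed drum stand: grey base plate 236 x 64 x 12 mm with three blue bearing housings 38 mm thick, in a row along its x, 80 mm apart, whose flat tops (the seats of the drums) are 70 mm above the table. Origin: centre of its underside on the table; x along the row, z up
- spindle1 (a joint): spindle 1 of the stand, axis at x = -80 mm in the stand's frame: 21 mm thick, tip 38 mm above the drum's seat. Sliding joint, up positive, m: 0 = down in its bearing. A spring holds it down with 15 N, rising 0.3 N per mm: a drum pulled without twisting drags it up; twisted, the drum lets it slide back down. More than 12 mm counts as torn from the bearing
- spindle2 (a joint): spindle 2 of the stand, axis at x = 0 mm in the stand's frame: 21 mm thick, tip 38 mm above the drum's seat. Sliding joint, up positive, m: 0 = down in its bearing. Three sprung shoes grip the drum from inside: a straight pull needs over 35 N to slide it, but while it turns (up to 0.7 N m) a few newtons do
- spindle3 (a joint): spindle 3 of the stand, axis at x = 80 mm in the stand's frame: 21 mm thick, tip 38 mm above the drum's seat. Sliding joint, up positive, m: 0 = down in its bearing. The shoes lose their grip once a drum has risen 22 mm on its spindle; at 38 mm it is clear. Strokes of 1 rad to and fro, each raising the drum 3 to 5 mm, work
- welt_brush: small shoe brush lying on its back, bristles up: wooden block 36 mm wide (x), 98 mm long (y), 15 mm high, stiff dark bristles above it 28 mm wide and 90 mm long up to 33 mm high (to be taken as rigid), 60 g. Origin: centre of its underside; y along its length
- kit_drawer0 (a joint): opening in m of the one drawer of the low wooden kit cabinet (fixed, 300 mm wide, 230 mm deep, 90 mm high): 0 = fully home, up to 0.157; starts 135 to 155 mm open. About 1 N of friction; over the last 11 mm a sprung roller catch resists with up to about 7 N and, in the last 3 mm, draws the drawer in to 0
- drawer_floor (a point): a point on the upper face of the drawer's floor, midway across, 22 mm above the table; its x points horizontally into the cabinet (the way the drawer shuts), y along the front, z up. Inside: x = -32 to +152 mm, y = +-129 mm, walls 46 mm above the floor, the cabinet's top board 56 mm. From above it is open from x = -32 mm to (opening - 38 mm). Outer face of the drawer front: x = -53 mm, top 77 mm above the table
- kit_drawer0_handle (a point): middle of the drawer's steel bar handle: bar 11 mm thick, 120 mm long along the drawer's y, 35 mm in front of the drawer front and 52 mm above the table
- tack_tin: bystander: round green tin of tacks, diameter 68 mm, 20 mm high; origin at the centre of its underside

How it is judged:
On the way:
1. every drum present and the welt brush lie in the drawer, which is still open (x of drum_brown in the frame of drawer_floor between -0.033 and 0.153 m and y of drum_brown in the frame of drawer_floor between -0.129 and 0.129 m and z of drum_brown in the frame of drawer_floor between -0.006 and 0.055 m and x of drum_red in the frame of drawer_floor between -0.033 and 0.153 m and y of drum_red in the frame of drawer_floor between -0.129 and 0.129 m and z of drum_red in the frame of drawer_floor between -0.006 and 0.055 m and x of drum_green in the frame of drawer_floor between -0.033 and 0.153 m and y of drum_green in the frame of drawer_floor between -0.129 and 0.129 m and z of drum_green in the frame of drawer_floor between -0.006 and 0.055 m and x of welt_brush in the frame of drawer_floor between -0.033 and 0.153 m and y of welt_brush in the frame of drawer_floor between -0.129 and 0.129 m and z of welt_brush in the frame of drawer_floor between -0.006 and 0.055 m and value of joint kit_drawer0 above 0.05 m), for 0.2 s.
At the end, for the whole second after the job is handed in: every drum present and the welt brush lie at rest inside the drawer (origins within its inner walls and less than 55 mm above its floor), and the drawer is home to within 3 mm (x of drum_brown in the frame of drawer_floor between -0.033 and 0.153 m and y of drum_brown in the frame of drawer_floor between -0.129 and 0.129 m and z of drum_brown in the frame of drawer_floor between -0.006 and 0.055 m and x of drum_red in the frame of drawer_floor between -0.033 and 0.153 m and y of drum_red in the frame of drawer_floor between -0.129 and 0.129 m and z of drum_red in the frame of drawer_floor between -0.006 and 0.055 m and x of drum_green in the frame of drawer_floor between -0.033 and 0.153 m and y of drum_green in the frame of drawer_floor between -0.129 and 0.129 m and z of drum_green in the frame of drawer_floor between -0.006 and 0.055 m and x of welt_brush in the frame of drawer_floor between -0.033 and 0.153 m and y of welt_brush in the frame of drawer_floor between -0.129 and 0.129 m and z of welt_brush in the frame of drawer_floor between -0.006 and 0.055 m and linear speed of each of drum_brown, drum_red, drum_green, welt_brush below 0.02 m/s and value of joint kit_drawer0 below 0.003 m); the robot touches nothing.
It fails at once if a spindle is dragged more than 12 mm up out of its bearing (value of joint any of spindle1, spindle2, spindle3 above 0.012 m).
It fails at once if the tack tin is moved more than 30 mm (distance of tack_tin from where it was at the start of the episode above 0.03 m).
Of drum_brown, drum_red, drum_green only 2 to 3 are there at a start; the rules pass over those that are not, and their reading is None.
At some moment in a run one of welt_brush may be knocked a few centimetres aside while the robot is not near it.
Once in a run the grip may slacken for a moment while it holds something.
It also fails if it takes over 210 s, if anything falls off the work surface, if the arm or the gripper's body presses on something with over 40 N, if the wrist force passes 120 N, or if a joint passes its speed limit or range.

## Working session

There is one attempt and no reset: what is moved stays moved. The work goes in short steps, Python scripts to look and compute and a tool call to move; the robot and the scene stay as the last step left them, time stands still between calls to the robot, and variables do not carry over. Pictures are saved under pics/ and viewed, at most 14 in all, crops included, and the job is handed in when it is done.

Besides the shell and the picture viewer there is one more tool, called after "Request:" in YAML: its name, and indented under it one key for each argument. arm_command: Moves the arm, as the interface text tells. Its arguments: {"type":"object","properties":{"commands":{"type":"array"},"squeeze":{"type":"number"}},"required":["commands"]}

```bash
mkdir -p pics; cat > h.py <<'E'
from rig import *
import numpy as np, cv2
from scipy.spatial.transform import Rotation as R
def snap(n,f):
    d=get_image(n); cv2.imwrite('pics/'+f+'.png',d['img']); return d
def ray(d,u,v,z):
    K=np.array(d['intrinsics']); A=np.array(d['attitude'],float)
    if A.size==9: A=A.reshape(3,3)
    elif A.size==3: A=R.from_euler('xyz',A.ravel()).as_matrix()
    else: A=R.from_quat(A.ravel()).as_matrix()
    o=np.array(d['origin']); r=A@np.linalg.solve(K,[u,v,1.]); return o+r*(z-o[2])/r[2]
E
python3 - <<'E'
from h import *
s=observe(); print(s)
import pickle
for n in('scene','side'):
    d=snap(n,n+'0'); pickle.dump(d,open(n+'.pkl','wb')); print(n,d['intrinsics'],d['origin'],d['attitude'])
d=snap('wrist','wrist0'); print(d['T_tool_cam'])
E
```

```text
{'time': 0.0, 'joint_positions': array([-1.21661946,  0.33287751, -0.06471158,  1.46093218,  0.02161817,
        1.34988602, -0.08853322]), 'qvel': array([-8.07294788e-04,  6.95832500e-04, -4.50329406e-04,  2.05614027e-04,
        8.93941295e-05, -7.51788187e-05,  2.75532092e-04]), 'tau': array([ 5.58630218e-04, -6.25468254e+01,  4.95485903e-02, -3.91579807e+01,
        1.62644841e-02,  1.02538057e-02,  2.32587939e-05]), 'tool_pos': array([0.22982953, 0.58083962, 0.24751678]), 'ee_rot': array([-3.14018803e+00,  7.83211941e-05,  2.76481836e+00]), 'wrist_force': array([ 0.66332913, -1.33142737,  0.02109004]), 'moment': array([-0.00281405, -0.04189014, -0.01366116]), 'grip_force': 0.0, 'opening': 0.0854598239693445}
scene [[517.05365198   0.         285.21613272]
 [  0.         517.05365198 209.96796297]
 [  0.           0.           1.        ]] [-0.02275915 -0.36825549  0.84270119] [-2.3474811   0.02027577 -0.82890108]
side [[386.10159264   0.         279.39391107]
 [  0.         386.10159264 208.12143981]
 [  0.           0.           1.        ]] [ 0.46729288 -0.46136884  0.63057717] [-2.28383106e+00 -7.81102443e-04 -9.40335778e-02]
[[-7.15607030e-04 -9.56244445e-01 -2.92568024e-01  7.51239803e-02]
 [ 9.99999467e-01 -9.01973891e-04  5.02108442e-04  1.64566680e-04]
 [-7.44027128e-04 -2.92567509e-01  9.56244581e-01 -1.25398418e-01]
 [ 0.00000000e+00  0.00000000e+00  0.00000000e+00  1.00000000e+00]]
```

View pics/scene0.png

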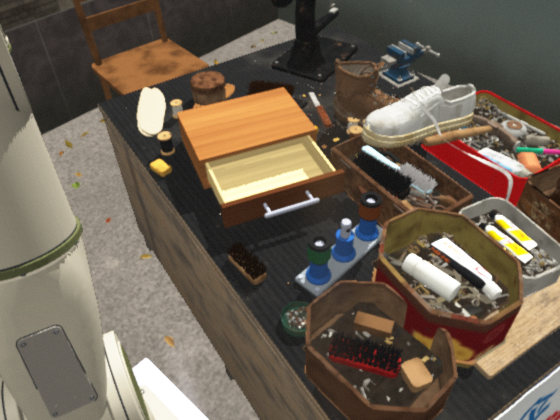

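View pics/side0.png

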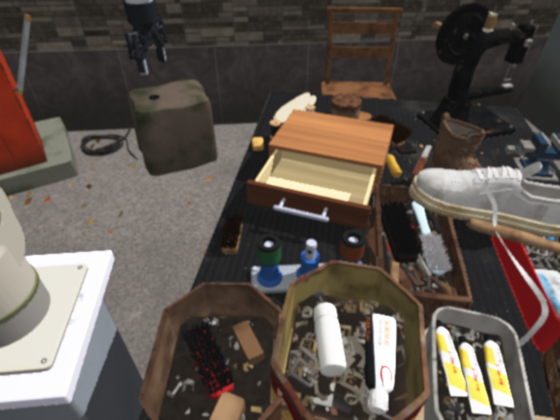

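Scene shows two drums: green on the near-left spindle (~318,262) and brown on the far spindle (~369,218). The middle one (344,240) is empty. The brush is at (247,262), the tin at (296,318), and the drawer is open with its handle at (292,204). I'll enlarge for precise pixels.

```bash
python3 - <<'E'
from h import *
a=cv2.imread('pics/scene0.png')[140:340,200:400]; cv2.imwrite('pics/c1.png',cv2.resize(a,(600,600),interpolation=cv2.INTER_CUBIC))
a=cv2.imread('pics/side0.png')[140:300,210:410]; cv2.imwrite('pics/c2.png',cv2.resize(a,(750,600),interpolation=cv2.INTER_CUBIC))
E
```

```text
(no output)
```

View pics/c1.png

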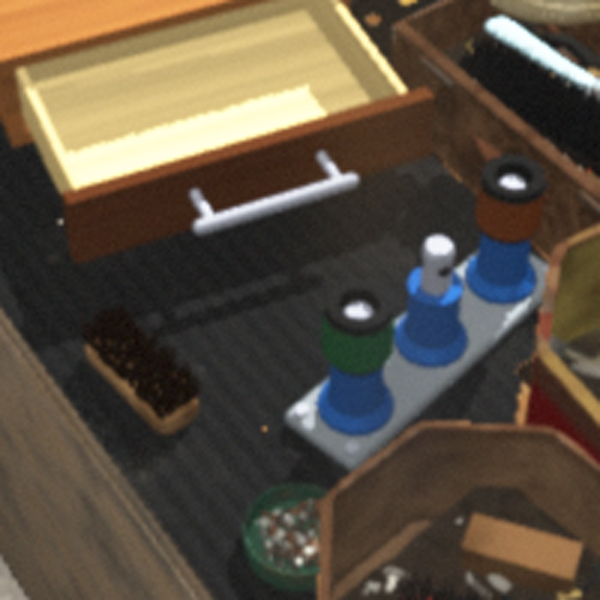

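View pics/c2.png

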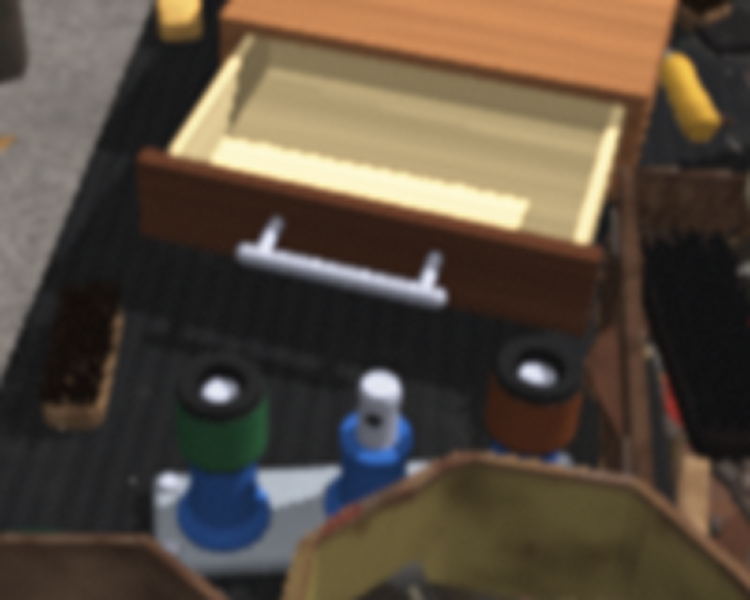

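Zoomed: the drum tops are clear in both views and the handle ends are crisp. The brush lies obliquely, and the tin is at the near end beside the octagonal box.

```bash
python3 - <<'E'
from h import *
import pickle
S=pickle.load(open('scene.pkl','rb'));D=pickle.load(open('side.pkl','rb'))
c1=lambda x,y:(200+x/3,140+y/3)
c2=lambda x,y:(210+x/3.75,140+y/3.75)
def p(n,a,b,z):
    o=[]
    if a: o.append(ray(S,*c1(*a),z)[:2].round(4))
    if b: o.append(ray(D,*c2(*b),z)[:2].round(4))
    print(n,z,*o)
p('green',(358,311),(222,392),.116);p('brown',(513,180),(540,368),.116);p('mid',(439,243),(381,383),.108)
p('hL',(200,228),(241,251),.055);p('hR',(353,181),(443,297),.055)
p('fL',(68,198),(140,153),.077);p('fR',(432,97),(602,252),.077)
p('brC',(142,358),(85,338),.033);p('bre1',(86,357),(42,428),0.);p('bre2',(165,434),None,0.);p('bre3',(198,408),(110,423),0);p('b4',None,(122,318),.0)
p('tin',(288,535),None,.02)
p('boxB near rim L',(330,480),None,.1);p('boxB rim top',(440,425),(30,535),.1);p('boxB',(545,435),(150,540),.1)
p('boxC',(545,300),(300,540),.1);p('boxC2',(590,230),(455,455),.1)
p('tray corner',(400,25),(620,170),.06);p('tray',None,(640,400),.06)
E
```

```text
green 0.116 [0.4883 0.0333] [0.4953 0.0309]
brown 0.116 [0.6492 0.0307] [0.6544 0.0326]
mid 0.108 [0.5753 0.0361] [0.5755 0.0373]
hL 0.055 [0.5175 0.2027] [0.5189 0.2064]
hR 0.055 [0.6273 0.1518] [0.6338 0.154 ]
fL 0.077 [0.4619 0.2784] [0.461  0.2822]
fR 0.077 [0.7196 0.1518] [0.7276 0.1603]
brC 0.033 [0.4166 0.1617] [0.4224 0.1618]
bre1 0.0 [0.4088 0.2137] [0.3946 0.1227]
bre2 0.0 [0.3979 0.1237]
bre3 0 [0.4287 0.1225] [0.4343 0.123 ]
b4 0.0 [0.4433 0.2123]
tin 0.02 [ 0.3834 -0.0007]
boxB near rim L 0.1 [ 0.3881 -0.0297]
boxB rim top 0.1 [ 0.462  -0.0529] [ 0.402  -0.0356]
boxB 0.1 [ 0.4973 -0.1038] [ 0.4566 -0.0436]
boxC 0.1 [ 0.5862 -0.0417] [ 0.5247 -0.05  ]
boxC2 0.1 [ 0.6582 -0.0277] [ 0.6052 -0.0061]
tray corner 0.06 [0.7906 0.2387] [0.7693 0.2579]
tray 0.06 [0.7228 0.0575]
```

Request:
arm_command:
  commands:
    - [[1, -2.74, -2.62, 0, 0], [1, -2.74, -2.62, 0, 0], [1, -2.74, -2.62, 0, 0], [1, -2.74, -2.62, 0, 0], [1, -2.74, -2.62, 0, 0], [1, -2.74, -2.62, 0, 0], [1, -2.74, -2.62, 0, 0], [1, -2.74, -2.62, 0, 0]]
  squeeze: 40

```text
time: 0.82
tool_pos: [0.357, 0.3037, 0.2482]
ee_rot: [3.141, -0.0, 2.765]
wrist_force: [0.9, 0.9, 0.1]
opening: 0.0855
grip_force: 0.0
```

Request:
arm_command:
  commands:
    - [[1, -2.74, -2.62, 0, 0], [1, -2.74, -2.62, 0, 0], [1, -2.74, -2.62, 0, 0], [1, -2.74, -2.62, 0, 0], [1, 0, 0, 0, 0.12], [1, 0, 0, 0, 0.12], [1, 0, 0, 0, 0.12], [1, 0, 0, 0, 0.12]]

```text
time: 1.48
tool_pos: [0.42, 0.1676, 0.2482]
ee_rot: [-3.141, -0.0, 2.278]
wrist_force: [0.0, 0.6, -0.5]
opening: 0.0856
grip_force: 0.0
```

Request:
arm_command:
  commands:
    - [[1, 0, 0, 0, 0.12], [1, 0, 0, 0, 0.12], [1, 0, 0, 0, 0.12], [1, 0, 0, 0, 0.12], [1, 0, 0, 0, 0.12], [1, 0, 0, 0, 0.12], [1, 0, 0, 0, 0.12], [1, 0, 0, 0, 0]]

```text
time: 2.15
tool_pos: [0.4199, 0.1678, 0.2482]
ee_rot: [-3.141, 0.0, 1.439]
wrist_force: [-0.1, -0.8, 0.5]
opening: 0.0856
grip_force: 0.0
```

```bash
cat >> h.py <<'E'
def wsnap(f):
    s=observe(); d=snap('wrist',f); T=np.eye(4); T[:3,:3]=R.from_euler('xyz',s['ee_rot']).as_matrix(); T[:3,3]=s['tool_pos']
    M=T@np.array(d['T_tool_cam']); d['origin']=M[:3,3]; d['attitude']=M[:3,:3]
    import pickle; pickle.dump({k:d[k] for k in('intrinsics','origin','attitude')},open('w.pkl','wb')); return s,d
def st():
    s=observe(); print('t',round(s['time'],2),'p',s['tool_pos'].round(4),'rpy',s['ee_rot'].round(3),'F',s['wrist_force'].round(1),'M',s['moment'].round(2),'op',round(s['opening'],4),'g',round(s['grip_force'],1)); return s
def to(x,y,z=None,yaw=None):
    s=observe(); d=np.array([x,y,s['tool_pos'][2] if z is None else z])-s['tool_pos']
    print('to: cm tool',(R.from_euler('xyz',s['ee_rot']).as_matrix().T@d*100).round(2),'turn',None if yaw is None else round(s['ee_rot'][2]-yaw,3))
E
python3 - <<'E'
from h import *
st(); wsnap('w1')
E
```

```text
t 2.15 p [0.4199 0.1678 0.2482] rpy [-3.141  0.     1.439] F [-0.1 -0.8  0.5] M [0.02 0.   0.  ] op 0.0856 g 0.0
```

View pics/w1.png

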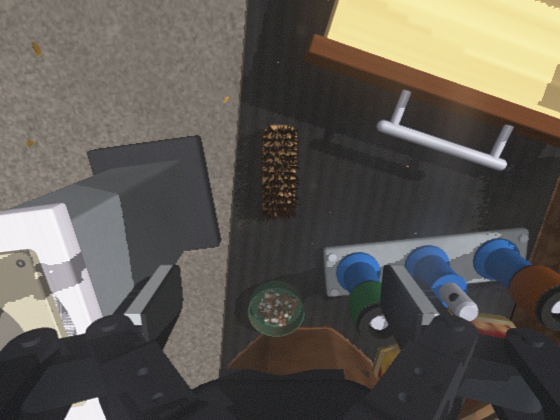

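The wrist view shows the brush upright in the image, centred at (281,171), and the tin at (276,309). Handle ends are at (383,127) and (502,164), and the green drum's top is partly hidden behind a finger.

```bash
python3 - <<'E'
from h import *
import pickle
W=pickle.load(open('w.pkl','rb'))
for n,u,v,z in [('bt',281,126,.03),('bb',280,217,.03),('tl',263,126,.03),('tr',298,126,.03),('hL',383,127,.055),('hR',502,164,.055),('tin',276,309,.02),('housing1 base',356,275,.04),('plate NW',323,250,.012),('plate NE',524,231,.012),('spin2',463,309,.108),('spin1',377,321,.108)]: print(n,ray(W,u,v,z)[:2].round(4))
to(.42,.165,.1,1.46)
E
```

```text
bt [0.4262 0.2194]
bb [0.4126 0.1256]
tl [0.4086 0.2217]
tr [0.4428 0.2172]
hL [0.5188 0.2078]
hR [0.6287 0.1587]
tin [0.3918 0.0074]
housing1 base [0.4865 0.0515]
plate NW [0.4557 0.0729]
plate NE [0.6848 0.066 ]
spin2 [0.568  0.0434]
spin1 [0.4906 0.0411]
to: cm tool [-0.27  0.05 14.82] turn -0.013
```

Request:
arm_command:
  commands:
    - [[1, 0.1, 0, 3.5, 0], [1, 0, 0, 3.5, 0], [1, 0, 0, 3.5, 0], [1, 0, 0, 3.5, 0], [1, 0, 0, 3.5, 0], [1, 0, 0, 3.5, 0], [1, 0, 0, 1.7, 0], [1, 0, 0, 0, 0]]

```text
time: 2.87
tool_pos: [0.4176, 0.1675, 0.0178]
ee_rot: [-3.136, 0.004, 1.449]
wrist_force: [-0.8, -0.1, 0.6]
opening: 0.0852
grip_force: 0.0
```

Request:
arm_command:
  commands:
    - [[-1, 0, 0, 0, 0], [-1, 0, 0, 0, 0], [-1, 0, 0, 0, 0], [-1, 0, 0, 0, 0], [-1, 0, 0, 0, 0], [-1, 0, 0, 0, 0], [-1, 0, 0, 0, 0], [-1, 0, 0, 0, 0]]

```text
time: 3.53
tool_pos: [0.421, 0.1694, 0.0228]
ee_rot: [3.14, -0.002, 1.445]
wrist_force: [-2.3, -0.6, 9.5]
opening: 0.0339
grip_force: 39.4
```

Request:
arm_command:
  commands:
    - [[-1, 0, 0, -1.5, 0], [-1, 0, 0, -3, 0], [-1, 0, 0, -3, 0], [-1, 0, 0, -3, 0], [-1, 0, 0, -3, 0], [-1, 0, 0, -3, 0], [-1, 0, 0, 0, 0], [-1, 0, 0, 0, 0]]

```text
time: 4.2
tool_pos: [0.421, 0.1694, 0.1883]
ee_rot: [3.138, -0.003, 1.445]
wrist_force: [0.5, -0.3, -1.4]
opening: 0.0336
grip_force: 40.9
```

Request:
arm_command:
  commands:
    - [[-1, 2.87, 1.85, 0, 0], [-1, 2.87, 1.85, 0, 0], [-1, 2.87, 1.85, 0, 0], [-1, 2.87, 1.85, 0, 0], [-1, 2.87, 1.85, 0, 0], [-1, 2.87, 1.85, 0, 0], [-1, 0, 0, 0, 0], [-1, 0, 0, 0, 0]]

```text
time: 4.87
tool_pos: [0.5515, 0.3266, 0.1836]
ee_rot: [-3.139, 0.003, 1.447]
wrist_force: [0.7, -1.1, -0.8]
opening: 0.0343
grip_force: 40.9
```

Request:
arm_command:
  commands:
    - [[-1, 0, 0, 0, 0.1], [-1, 0, 0, 0, 0.1], [-1, 0, 0, 0, 0.1], [-1, 0, 0, 0, 0], [-1, 0, 0, 0, 0]]

```text
time: 5.28
tool_pos: [0.5515, 0.3248, 0.186]
ee_rot: [-3.141, 0.001, 1.147]
wrist_force: [-0.5, -0.2, -0.2]
opening: 0.0341
grip_force: 40.8
```

```bash
python3 - <<'E'
from h import *
st(); s,d=wsnap('w2'); to(.5526,.326,.05,1.1436)
E
```

```text
t 5.28 p [0.5515 0.3248 0.186 ] rpy [-3.141e+00  1.000e-03  1.147e+00] F [-0.5 -0.2 -0.2] M [ 0.02 -0.01 -0.08] op 0.0341 g 40.8
to: cm tool [ 0.13  0.07 13.62] turn 0.004
```

View pics/w2.png

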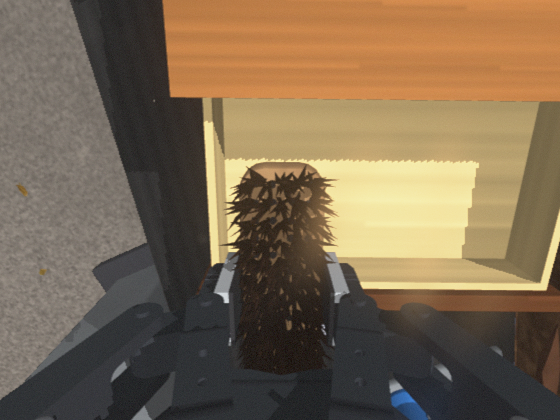

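The brush is firmly held, and the drawer opening lies below and ahead. Its left wall is at column ~212, the front's inner edge at row ~288, the cabinet edge at row ~98, and the right wall at ~(545,285).

```bash
cat >> h.py <<'E'
O=np.array([.6105,.2601]);U=np.array([.4147,.910]);V=np.array([-.910,.4147])
def dr(p): p=np.array(p[:2])-O; return (p@U).round(4),(p@V).round(4)
def wd(x,y): return (O+x*U+y*V).round(4)
E
python3 - <<'E'
from h import *
import pickle
W=pickle.load(open('w.pkl','rb'))
for n,u,v,z in [('Lwall',213,130,.068),('Lwall floor',225,200,.022),('front top inner',420,289,.077),('cab edge',200,97,.09),('cab edge2',500,100,.09),('Rwall',546,280,.068),('Rfront',558,292,.077),('frontL',200,292,.077)]:
    p=ray(W,u,v,z); print(n,p[:2].round(4),dr(p))
print('tcp',dr(observe()['tool_pos']))
E
```

```text
Lwall [0.5302 0.3955] (np.float64(0.0899), np.float64(0.1292))
Lwall floor [0.502  0.3377] (np.float64(0.0256), np.float64(0.1309))
front top inner [0.6227 0.2213] (np.float64(-0.0302), np.float64(-0.0272))
cab edge [0.5368 0.4164] (np.float64(0.1117), np.float64(0.1318))
cab edge2 [0.7061 0.338 ] (np.float64(0.1105), np.float64(-0.0547))
Rwall [0.7189 0.1809] (np.float64(-0.0271), np.float64(-0.1315))
Rfront [0.7203 0.1743] (np.float64(-0.0325), np.float64(-0.1354))
frontL [0.4653 0.2896] (np.float64(-0.0334), np.float64(0.1444))
tcp (np.float64(0.0347), np.float64(0.0806))
```

Request:
arm_command:
  commands:
    - [[-1, 0, 0, 3, 0], [-1, 0, 0, 3, 0], [-1, 0, 0, 3, 0], [-1, 0, 0, 2.5, 0], [-1, 0, 0, 1.2, 0], [-1, 0, 0, 1, 0], [-1, 0, 0, 0, 0], [-1, 0, 0, 0, 0]]

```text
time: 6.0
tool_pos: [0.5524, 0.3259, 0.0502]
ee_rot: [3.141, -0.001, 1.145]
wrist_force: [-0.2, -0.5, 0.4]
opening: 0.034
grip_force: 40.8
```

Request:
arm_command:
  commands:
    - [[0.1, 0, 0, 0, 0], [0.1, 0, 0, 0, 0], [0.1, 0, 0, 0, 0], [0.1, 0, 0, 0, 0], [0.1, 0, 0, -1, 0], [0.1, 0, 0, -3, 0], [0.1, 0, 0, -3, 0], [0.1, 0, 0, -3, 0]]

```text
time: 6.67
tool_pos: [0.5518, 0.3255, 0.1513]
ee_rot: [3.142, 0.0, 1.145]
wrist_force: [-0.5, 0.4, 0.0]
opening: 0.0472
grip_force: 0.0
```

```bash
python3 - <<'E'
from h import *
st(); to(.493,.034,.2,1.571)
E
```

```text
t 6.67 p [0.5518 0.3255 0.1513] rpy [3.142 0.    1.145] F [-0.5  0.4  0. ] M [ 0.   -0.05 -0.01] op 0.0472 g 0.0
to: cm tool [-28.98   6.7   -4.87] turn -0.426
```

Request:
arm_command:
  commands:
    - [[1, -3.62, 0.84, -1, 0], [1, -3.62, 0.84, -1, 0], [1, -3.62, 0.84, -1, 0], [1, -3.62, 0.84, -1, 0], [1, -3.62, 0.84, -1, 0], [1, -3.62, 0.84, -1, 0], [1, -3.62, 0.84, -1, 0], [1, -3.62, 0.84, -1, 0]]

```text
time: 7.33
tool_pos: [0.4928, 0.0324, 0.2308]
ee_rot: [3.141, -0.001, 1.145]
wrist_force: [0.7, -1.2, 0.4]
opening: 0.0858
grip_force: 0.0
```

Request:
arm_command:
  commands:
    - [[1, 0, 0, 0, -0.107], [1, 0, 0, 0, -0.107], [1, 0, 0, 0, -0.106], [1, 0, 0, 0, -0.106], [1, 0, 0, 0, 0], [1, 0, 0, 0, 0]]

```text
time: 7.83
tool_pos: [0.4935, 0.0342, 0.23]
ee_rot: [3.141, -0.0, 1.567]
wrist_force: [0.2, 1.2, -0.2]
opening: 0.0857
grip_force: 0.0
```

```bash
python3 - <<'E'
from h import *
st(); wsnap('w3')
E
```

```text
t 7.83 p [0.4935 0.0342 0.23  ] rpy [ 3.141 -0.     1.567] F [ 0.2  1.2 -0.2] M [-0.01  0.01  0.03] op 0.0857 g 0.0
```

View pics/w3.png

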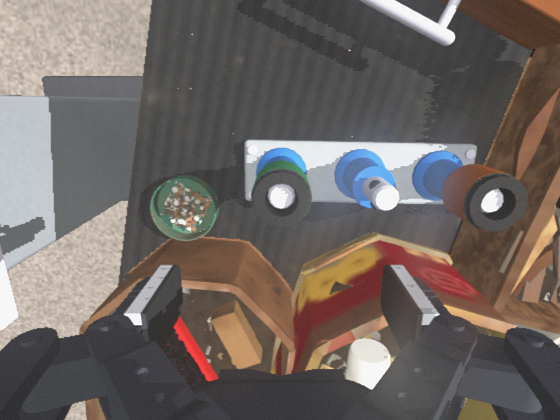

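Green drum's top is centred at (282,196) and brown's at (495,201). The boxes' rims lie nearer than the stand, at rows ≥ 236.

```bash
python3 - <<'E'
from h import *
import pickle
W=pickle.load(open('w.pkl','rb'))
for n,u,v,z in [('green',282,196,.116),('mid',385,197,.108),('brown',495,201,.116),('plNW',246,143,.012),('plNE',476,146,.012),('boxB',235,243,.1),('boxC',375,236,.1),('boxC',375,236,.13)]:
    p=ray(W,u,v,z); print(n,p[:2].round(4))
E
```

```text
green [0.4938 0.0433]
mid [0.5716 0.0399]
brown [0.6501 0.0387]
plNW [0.4583 0.0699]
plNE [0.689  0.0659]
boxB [ 0.4555 -0.0005]
boxC [0.5688 0.005 ]
boxC [0.5599 0.0172]
```

```bash
python3 - <<'E'
from h import *
import pickle
W=pickle.load(open('w.pkl','rb'));S=pickle.load(open('scene.pkl','rb'));D=pickle.load(open('side.pkl','rb'))
def tri(*obs):
    A=[];b=[]
    for d,u,v in obs:
        o=np.array(d['origin']); r=ray(d,u,v,0)-o; r/=np.linalg.norm(r); P=np.eye(3)-np.outer(r,r); A.append(P);b.append(P@o)
    A=np.vstack(A);b=np.hstack(b); x,res,*_=np.linalg.lstsq(A,b,rcond=None); return x.round(4),np.sqrt(res).round(4)
c1=lambda x,y:(S,200+x/3,140+y/3)
c2=lambda x,y:(D,210+x/3.75,140+y/3.75)
w=lambda u,v:(W,u,v)
print('green',tri(c1(358,311),c2(222,392),w(282,196)),tri(c1(358,311),c2(222,392)))
print('brown',tri(c1(513,180),c2(540,368),w(495,201)),tri(c1(513,180),c2(540,368)))
print('mid',tri(c1(439,243),c2(381,383),w(385,197)))
for a in [(390,425),(545,432)]:
  for b in [(0,535),(150,540)]:
    for c in [(185,238),(250,243),(293,312)]: print(a,b,c,tri(c1(*a),c2(*b),w(*c)))
for b in [(300,540),(455,455),(640,485)]:
    for c in [(295,290),(375,236),(490,325)]: print(b,c,tri(c2(*b),w(*c)))
E
```

```text
green (array([0.4951, 0.0399, 0.1059]), array([0.002])) (array([0.4955, 0.0392, 0.1065]), array([0.0009]))
brown (array([0.6556, 0.0362, 0.1096]), array([0.0029])) (array([0.6548, 0.0346, 0.1118]), array([0.0023]))
mid (array([0.5749, 0.0382, 0.1062]), array([0.0036]))
(390, 425) (0, 535) (185, 238) (array([ 0.4124, -0.0211,  0.0958]), array([0.0458]))
(390, 425) (0, 535) (250, 243) (array([ 0.433 , -0.0211,  0.0875]), array([0.0607]))
(390, 425) (0, 535) (293, 312) (array([ 0.4412, -0.0473,  0.124 ]), array([0.0799]))
(390, 425) (150, 540) (185, 238) (array([ 0.4392, -0.0171,  0.0825]), array([0.0403]))
(390, 425) (150, 540) (250, 243) (array([ 0.4609, -0.0159,  0.0663]), array([0.0065]))
(390, 425) (150, 540) (293, 312) (array([ 0.4678, -0.0436,  0.1046]), array([0.049]))
(545, 432) (0, 535) (185, 238) (array([ 0.4279, -0.0547,  0.1177]), array([0.1065]))
(545, 432) (0, 535) (250, 243) (array([ 0.4486, -0.055 ,  0.1059]), array([0.105]))
(545, 432) (0, 535) (293, 312) (array([ 0.4579, -0.0805,  0.1323]), array([0.0927]))
(545, 432) (150, 540) (185, 238) (array([ 0.4541, -0.0508,  0
[... 182 characters left out ...]
 array([0.0511]))
(300, 540) (295, 290) (array([ 0.5149, -0.0471,  0.0962]), array([0.0144]))
(300, 540) (375, 236) (array([ 0.554 , -0.0121,  0.0618]), array([0.036]))
(300, 540) (490, 325) (array([ 0.5741, -0.0491,  0.148 ]), array([0.0854]))
(455, 455) (295, 290) (array([ 0.549 , -0.0339,  0.1341]), array([0.0659]))
(455, 455) (375, 236) (array([ 0.5902, -0.001 ,  0.0887]), array([0.0245]))
(455, 455) (490, 325) (array([ 0.6125, -0.0385,  0.1535]), array([0.0307]))
(640, 485) (295, 290) (array([ 0.5852, -0.0538,  0.1361]), array([0.1216]))
(640, 485) (375, 236) (array([ 0.6378, -0.0195,  0.0717]), array([0.0825]))
(640, 485) (490, 325) (array([ 0.6673, -0.0607,  0.1282]), array([0.0129]))
```

Request:
arm_command:
  commands:
    - [[1, 0.53, 0.15, 1, 0], [1, 0, 0, 2, -0.125], [1, 0, 0, 2, -0.125], [1, 0, 0, 2, -0.125], [1, 0, 0, 2, -0.125], [1, 0, 0, 2.8, 0], [1, 0, 0, 2, 0], [1, 0, 0, 0, 0]]
  squeeze: 70

```text
time: 8.55
tool_pos: [0.4921, 0.0395, 0.0871]
ee_rot: [-3.135, -0.002, 2.069]
wrist_force: [-1.5, 0.1, -0.7]
opening: 0.0854
grip_force: 0.0
```

Request:
arm_command:
  commands:
    - [[-1, 0, 0, 0, 0], [-1, 0, 0, 0, 0], [-1, 0, 0, 0, 0], [-1, 0, 0, 0, 0], [-1, 0, 0, 0, 0], [-1, 0, 0, 0, 0], [-1, 0, 0, 0, 0], [-1, 0, 0, 0, 0]]

```text
time: 9.22
tool_pos: [0.4945, 0.0391, 0.0927]
ee_rot: [-3.141, -0.001, 2.07]
wrist_force: [-9.2, -2.4, 11.8]
opening: 0.0455
grip_force: 71.0
```

```bash
python3 - <<'E'
from h import *
st()
E
```

```text
t 9.22 p [0.4945 0.0391 0.0927] rpy [-3.141e+00 -1.000e-03  2.070e+00] F [-9.2 -2.4 11.8] M [-0.6   1.76  0.01] op 0.0455 g 71.0
```

Request:
arm_command:
  commands:
    - [[-1, 0, 0, 0, 0.12], [-1, 0, 0, -0.05, 0.12], [-1, 0, 0, -0.05, 0.12], [-1, 0, 0, -0.05, 0.12], [-1, 0, 0, -0.05, 0.12], [-1, 0, 0, -0.05, 0.12], [-1, 0, 0, -0.05, 0.12], [-1, 0, 0, -0.05, 0.12]]

```text
time: 9.88
tool_pos: [0.4936, 0.0387, 0.0954]
ee_rot: [-3.139, 0.002, 1.104]
wrist_force: [-12.1, -5.2, 13.6]
opening: 0.0453
grip_force: 75.9
```

```bash
python3 - <<'E'
from h import *
st()
E
```

```text
t 9.88 p [0.4936 0.0387 0.0954] rpy [-3.139e+00  2.000e-03  1.104e+00] F [-12.1  -5.2  13.6] M [-1.1   2.47  0.23] op 0.0453 g 75.9
```

Request:
arm_command:
  commands:
    - [[-1, -0.14, -0.15, 0, -0.12], [-1, 0, 0, -0.05, -0.12], [-1, 0, 0, -0.05, -0.12], [-1, 0, 0, -0.05, -0.12], [-1, 0, 0, -0.05, -0.12], [-1, 0, 0, -0.05, -0.12], [-1, 0, 0, -0.05, -0.12], [-1, 0, 0, -0.05, -0.12]]

```text
time: 10.55
tool_pos: [0.4939, 0.0388, 0.0994]
ee_rot: [3.139, 0.001, 2.076]
wrist_force: [4.2, -2.9, 1.9]
opening: 0.0452
grip_force: 75.4
```

```bash
python3 - <<'E'
from h import *
st(); 
d=snap('side','s2'); cv2.imwrite('pics/s2c.png',cv2.resize(d['img'][130:290,210:410],(750,600),interpolation=cv2.INTER_CUBIC))
E
```

```text
t 10.55 p [0.4939 0.0388 0.0994] rpy [3.139e+00 1.000e-03 2.076e+00] F [ 4.2 -2.9  1.9] M [-0.48 -1.12  0.04] op 0.0452 g 75.4
```

View pics/s2c.png

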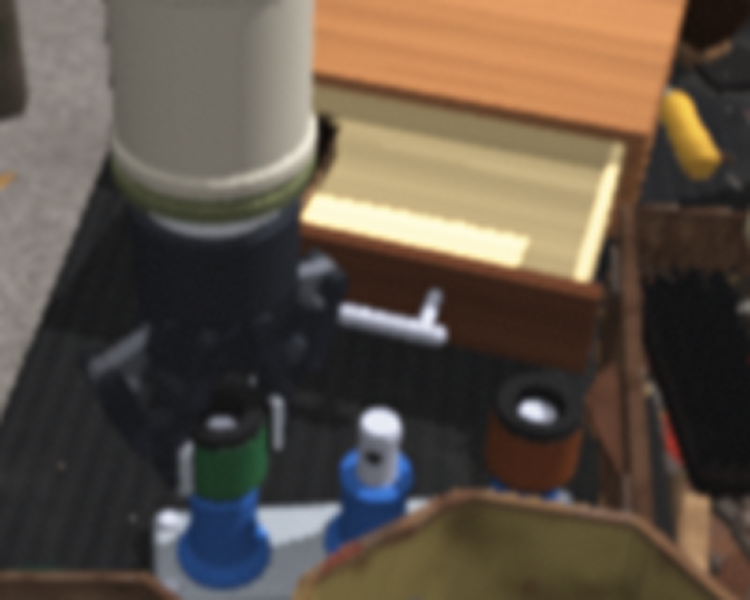

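The side view shows the gripper on the green drum, with its top (c≈222,425 in the crop) slightly raised. The forces are low, so the twisting works.

Request:
arm_command:
  commands:
    - [[-1, 0, 0, 0, 0.12], [-1, 0, 0, -0.06, 0.12], [-1, 0, 0, -0.06, 0.12], [-1, 0, 0, -0.06, 0.12], [-1, 0, 0, -0.06, 0.12], [-1, 0, 0, -0.06, 0.12], [-1, 0, 0, -0.06, 0.12], [-1, 0, 0, -0.06, 0.12]]

```text
time: 11.27
tool_pos: [0.4931, 0.0387, 0.1031]
ee_rot: [3.141, -0.0, 1.101]
wrist_force: [4.5, -1.7, 6.5]
opening: 0.0454
grip_force: 76.4
```

Request:
arm_command:
  commands:
    - [[-1, 0, 0, 0, -0.12], [-1, 0, 0, -0.06, -0.12], [-1, 0, 0, -0.06, -0.12], [-1, 0, 0, -0.06, -0.12], [-1, 0, 0, -0.06, -0.12], [-1, 0, 0, -0.06, -0.12], [-1, 0, 0, -0.06, -0.12], [-1, 0, 0, -0.06, -0.12]]

```text
time: 11.93
tool_pos: [0.4939, 0.0389, 0.1077]
ee_rot: [3.139, 0.001, 2.073]
wrist_force: [-2.8, -2.2, 10.8]
opening: 0.0448
grip_force: 77.1
```

```bash
python3 - <<'E'
from h import *
st(); 
d=snap('side','s3'); cv2.imwrite('pics/s3c.png',cv2.resize(d['img'][130:290,210:410],(750,600),interpolation=cv2.INTER_CUBIC))
E
```

```text
t 11.93 p [0.4939 0.0389 0.1077] rpy [3.139e+00 1.000e-03 2.073e+00] F [-2.8 -2.2 10.8] M [-0.61  0.66 -0.  ] op 0.0448 g 77.1
```

View pics/s3c.png

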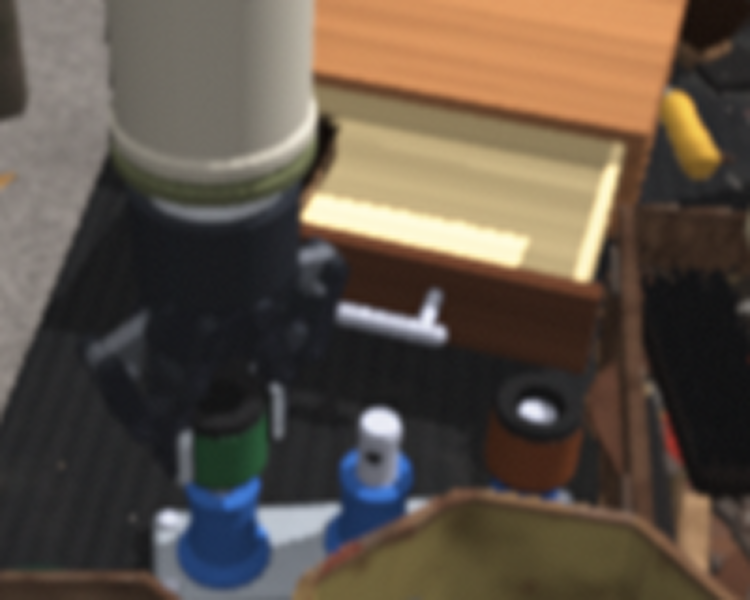

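The drum has risen about 12–15 mm: blue housing top is now exposed below the green sleeve and the spindle tip is sinking in the bore. I'll continue.

Request:
arm_command:
  commands:
    - [[-1, 0, 0, 0, 0.12], [-1, 0, 0, -0.06, 0.12], [-1, 0, 0, -0.06, 0.12], [-1, 0, 0, -0.06, 0.12], [-1, 0, 0, -0.06, 0.12], [-1, 0, 0, -0.06, 0.12], [-1, 0, 0, -0.06, 0.12], [-1, 0, 0, -0.06, 0.12]]

```text
time: 12.65
tool_pos: [0.4932, 0.0386, 0.1117]
ee_rot: [3.141, -0.0, 1.1]
wrist_force: [-9.1, 0.1, 13.5]
opening: 0.045
grip_force: 77.5
```

Request:
arm_command:
  commands:
    - [[-1, 0, 0, 0, -0.12], [-1, 0, 0, -0.06, -0.12], [-1, 0, 0, -0.06, -0.12], [-1, 0, 0, -0.06, -0.12], [-1, 0, 0, -0.06, -0.12], [-1, 0, 0, -0.06, -0.12], [-1, 0, 0, -0.06, -0.12], [-1, 0, 0, -0.06, -0.12]]

```text
time: 13.32
tool_pos: [0.4938, 0.0388, 0.1164]
ee_rot: [3.139, 0.001, 2.072]
wrist_force: [0.2, -1.4, 2.1]
opening: 0.0455
grip_force: 76.5
```

Request:
arm_command:
  commands:
    - [[-1, 0, 0, 0, 0.12], [-1, 0, 0, -0.06, 0.12], [-1, 0, 0, -0.06, 0.12], [-1, 0, 0, -0.06, 0.12], [-1, 0, 0, -0.06, 0.12], [-1, 0, 0, -0.06, 0.12], [-1, 0, 0, -0.06, 0.12], [-1, 0, 0, -0.06, 0.12]]

```text
time: 13.98
tool_pos: [0.4932, 0.0392, 0.12]
ee_rot: [3.141, -0.001, 1.101]
wrist_force: [-0.4, -0.2, -0.8]
opening: 0.0453
grip_force: 76.2
```

Request:
arm_command:
  commands:
    - [[-1, 0, 0, 0, -0.12], [-1, 0, 0, -0.08, -0.12], [-1, 0, 0, -0.08, -0.12], [-1, 0, 0, -0.08, -0.12], [-1, 0, 0, -0.08, -0.12], [-1, 0, 0, -0.08, 0], [-1, 0, 0, 0, 0], [-1, 0, 0, 0, 0]]

```text
time: 14.65
tool_pos: [0.4931, 0.0391, 0.1236]
ee_rot: [3.141, -0.0, 1.705]
wrist_force: [-0.5, 0.3, -0.3]
opening: 0.0449
grip_force: 76.2
```

```bash
python3 - <<'E'
from h import *
st()
E
```

```text
t 14.65 p [0.4931 0.0391 0.1236] rpy [ 3.141 -0.     1.705] F [-0.5  0.3 -0.3] M [ 0.   -0.01 -0.01] op 0.0449 g 76.2
```

Request:
arm_command:
  commands:
    - [[-1, 0, 0, -0.5, 0], [-1, 0, 0, -1, 0], [-1, 0, 0, -2, 0], [-1, 0, 0, -3, 0], [-1, 0, 0, -3, 0], [-1, 0, 0, -1.5, 0], [-1, 0, 0, 0, 0], [-1, 0, 0, 0, 0]]

```text
time: 15.32
tool_pos: [0.4934, 0.0391, 0.2344]
ee_rot: [3.139, -0.001, 1.71]
wrist_force: [-0.8, -0.1, -1.4]
opening: 0.0449
grip_force: 76.2
```

Request:
arm_command:
  commands:
    - [[-1, 0, 0, 0, -0.124], [-1, 0, 0, 0, -0.124], [-1, 0, 0, 0, -0.124], [-1, 0, 0, 0, -0.124], [-1, 0, 0, 0, -0.124], [-1, 0, 0, 0, -0.124], [-1, 0, 0, 0, -0.124], [-1, 0, 0, 0, -0.124]]

```text
time: 15.98
tool_pos: [0.4922, 0.0388, 0.232]
ee_rot: [-3.14, -0.002, 2.708]
wrist_force: [0.3, -0.3, -0.6]
opening: 0.0453
grip_force: 76.2
```

```bash
python3 - <<'E'
from h import *
st(); print(wd(.034,-.072)); to(*wd(.034,-.072),.05,2.713)
E
```

```text
t 15.98 p [0.4922 0.0388 0.232 ] rpy [-3.140e+00 -2.000e-03  2.708e+00] F [ 0.3 -0.3 -0.6] M [ 0.02  0.04 -0.02] op 0.0453 g 76.2
[0.6901 0.2612]
to: cm tool [-8.64 28.52 18.14] turn -0.005
```

Request:
arm_command:
  commands:
    - [[-1, -1.08, 3.56, 0, 0], [-1, -1.08, 3.56, 0, 0], [-1, -1.08, 3.56, 0, 0], [-1, -1.08, 3.56, 0, 0], [-1, -1.08, 3.56, 0, 0], [-1, -1.08, 3.56, 0, 0], [-1, -1.08, 3.56, 0, 0], [-1, -1.08, 3.56, 0, 0]]

```text
time: 16.65
tool_pos: [0.6925, 0.2614, 0.2313]
ee_rot: [-3.14, -0.002, 2.702]
wrist_force: [0.8, -0.6, -0.2]
opening: 0.045
grip_force: 76.1
```

```bash
python3 - <<'E'
from h import *
s=st(); print(dr(s['tool_pos'])); wsnap('w4')
E
```

```text
t 16.65 p [0.6925 0.2614 0.2313] rpy [-3.140e+00 -2.000e-03  2.702e+00] F [ 0.8 -0.6 -0.2] M [ 0.02 -0.11  0.02] op 0.045 g 76.1
(np.float64(0.0352), np.float64(-0.0741))
```

View pics/w4.png

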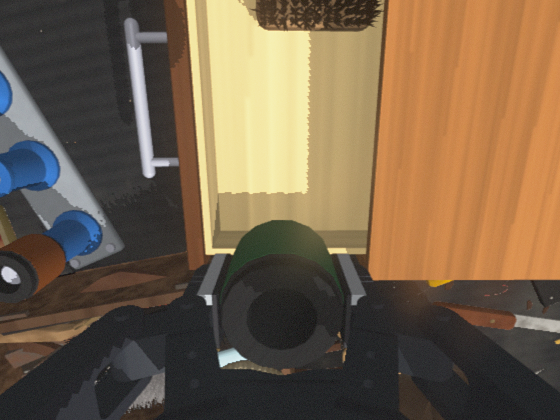

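Drum is centred in the pads, hanging upright. The brush lies in the drawer at the top of the image (~318,15), and the drop spot is clear.

Request:
arm_command:
  commands:
    - [[-1, 0, 0, 3, 0], [-1, 0, 0, 3, 0], [-1, 0, 0, 3, 0], [-1, 0, 0, 3, 0], [-1, 0, 0, 3, 0], [-1, 0, 0, 2, 0], [-1, 0, 0, 1, 0], [-1, 0, 0, 0, 0]]

```text
time: 17.37
tool_pos: [0.69, 0.2592, 0.0493]
ee_rot: [-3.137, -0.004, 2.702]
wrist_force: [-0.3, -0.5, -1.7]
opening: 0.045
grip_force: 76.2
```

Request:
arm_command:
  commands:
    - [[-1, 0, 0, 0.1, 0], [-1, 0, 0, 0.1, 0], [-1, 0, 0, 0.1, 0], [-1, 0, 0, 0, 0]]

```text
time: 17.7
tool_pos: [0.6928, 0.2603, 0.0516]
ee_rot: [3.14, 0.001, 2.703]
wrist_force: [-0.4, -0.5, -0.5]
opening: 0.0451
grip_force: 76.2
```

Request:
arm_command:
  commands:
    - [[-1, 0, 0, 0.2, 0], [-1, 0, 0, 0.1, 0], [-1, 0, 0, 0, 0], [-1, 0, 0, 0, 0], [0.4, 0, 0, 0, 0], [0.4, 0, 0, 0, 0], [0.4, 0, 0, 0, 0], [0.4, 0, 0, 0, 0]]

```text
time: 18.37
tool_pos: [0.6923, 0.2601, 0.0475]
ee_rot: [3.141, 0.0, 2.703]
wrist_force: [-0.2, -0.1, 0.3]
opening: 0.0594
grip_force: 0.0
```

Request:
arm_command:
  commands:
    - [[0.4, 0, 0, -1, 0], [0.4, 0, 0, -2, 0], [0.4, 0, 0, -3.5, 0], [0.4, 0, 0, -3.5, 0], [0.4, 0, 0, -3.5, 0], [0.4, 0, 0, -3.5, 0], [1, 0, 0, -1, 0], [1, 0, 0, 0, 0]]

```text
time: 19.03
tool_pos: [0.6937, 0.2604, 0.233]
ee_rot: [3.136, 0.005, 2.703]
wrist_force: [0.3, 0.0, 0.3]
opening: 0.0813
grip_force: 0.0
```

```bash
python3 - <<'E'
from h import *
s=st(); to(.6542,.0363,.235,2.071)
E
```

```text
t 19.03 p [0.6937 0.2604 0.233 ] rpy [3.136 0.005 2.703] F [0.3 0.  0.3] M [-0.   -0.04  0.01] op 0.0813 g 0.0
to: cm tool [ -5.94 -21.96  -0.3 ] turn 0.632
```

Request:
arm_command:
  commands:
    - [[1, -1, -3.67, 0, 0], [1, -1, -3.67, 0, 0], [1, -1, -3.67, 0, 0], [1, -1, -3.67, 0, 0], [1, -1, -3.67, 0, 0], [1, -1, -3.67, 0, 0], [1, 0, 0, 0, 0.124], [1, 0, 0, 0, 0.124]]

```text
time: 19.7
tool_pos: [0.6522, 0.0312, 0.2272]
ee_rot: [-3.141, 0.0, 2.444]
wrist_force: [0.5, 1.3, -0.1]
opening: 0.0855
grip_force: 0.0
```

Request:
arm_command:
  commands:
    - [[1, 0, 0, 0, 0.124], [1, 0, 0, 0, 0.124], [1, 0, 0, 0, 0.124], [1, 0, 0, 0, 0], [1, 0, 0, 0, 0]]

```text
time: 20.12
tool_pos: [0.6526, 0.0354, 0.2267]
ee_rot: [-3.141, -0.0, 2.087]
wrist_force: [-0.2, -0.3, -0.6]
opening: 0.0851
grip_force: 0.0
```

```bash
python3 - <<'E'
from h import *
s=st(); wsnap('w5')
E
```

```text
t 20.12 p [0.6526 0.0354 0.2267] rpy [-3.141 -0.     2.087] F [-0.2 -0.3 -0.6] M [ 0.05 -0.07 -0.  ] op 0.0851 g 0.0
```

View pics/w5.png

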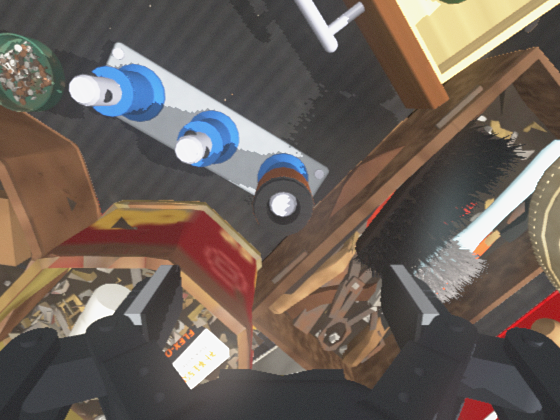

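Brown's top is centred at (282,202). Box C's rim corner is at (260,265), and the tray's wall band runs diagonally to the right of the drum.

```bash
python3 - <<'E'
from h import *
import pickle
W=pickle.load(open('w.pkl','rb'))
for n,u,v,z in [('brown',282,202,.116),('mid',190,150,.108),('g',83,89,.108),('NE',328,168,.012),('boxC corner',260,265,.09),('boxCtop',208,205,.09),('trayline lower',330,225,0.),('tray mid',345,228,.06),('tray inner',360,238,.06),('lower2',262,295,0),('l3',440,110,0)]:
    p=ray(W,u,v,z); print(n,p[:2].round(4))
to(.6535,.0365,.094)
E
```

```text
brown [0.6501 0.0404]
mid [0.5749 0.0396]
g [0.4941 0.0413]
NE [0.6883 0.068 ]
boxC corner [ 0.6653 -0.0241]
boxCtop [0.6033 0.0022]
trayline lower [0.7263 0.0139]
tray mid [0.7209 0.033 ]
tray inner [0.7383 0.0315]
lower2 [ 0.7031 -0.1   ]
l3 [0.7572 0.1717]
to: cm tool [ 0.06  0.14 13.28] turn None
```

Request:
arm_command:
  commands:
    - [[1, 0, 0, 0, 0.125], [1, 0, 0, 0, 0.125], [1, 0, 0, 0, 0.125], [1, 0, 0, 0, 0.125], [1, 0.18, 0, 3.5, 0], [1, 0, 0, 3.5, 0], [1, 0, 0, 3.2, 0], [1, 0, 0, 2.0, 0]]
  squeeze: 70

```text
time: 20.83
tool_pos: [0.6512, 0.0372, 0.1016]
ee_rot: [-3.138, 0.0, 1.587]
wrist_force: [-0.0, 1.2, 0.3]
opening: 0.0854
grip_force: 0.0
```

Request:
arm_command:
  commands:
    - [[1, 0, 0, 0.8, 0], [-1, 0, 0, 0, 0], [-1, 0, 0, 0, 0], [-1, 0, 0, 0, 0], [-1, 0, 0, 0, 0], [-1, 0, 0, 0, 0], [-1, 0, 0, 0, 0], [-1, 0, 0, 0, 0]]

```text
time: 21.5
tool_pos: [0.6535, 0.037, 0.0988]
ee_rot: [3.14, -0.001, 1.583]
wrist_force: [-0.8, -0.0, 5.3]
opening: 0.0452
grip_force: 71.6
```

```bash
python3 - <<'E'
from h import *
s=st()
E
```

```text
t 21.5 p [0.6535 0.037  0.0988] rpy [ 3.140e+00 -1.000e-03  1.583e+00] F [-0.8 -0.   5.3] M [-0.05  0.24 -0.03] op 0.0452 g 71.6
```

Request:
arm_command:
  commands:
    - [[-1, 0, 0, 0, 0.12], [-1, 0, 0, -0.05, 0.12], [-1, 0, 0, -0.05, 0.12], [-1, 0, 0, -0.05, 0.12], [-1, 0, 0, -0.05, 0.12], [-1, 0, 0, -0.05, 0.12]]

```text
time: 22.0
tool_pos: [0.6535, 0.0366, 0.1006]
ee_rot: [3.14, -0.001, 0.858]
wrist_force: [4.9, -1.7, -9.4]
opening: 0.0451
grip_force: 72.8
```

Request:
arm_command:
  commands:
    - [[-1, 0, 0, 0, -0.12], [-1, 0, 0, -0.06, -0.12], [-1, 0, 0, -0.06, -0.12], [-1, 0, 0, -0.06, -0.12], [-1, 0, 0, -0.06, -0.12], [-1, 0, 0, -0.06, -0.12], [-1, 0, 0, -0.06, -0.12], [-1, 0, 0, -0.06, -0.12]]

```text
time: 22.67
tool_pos: [0.6534, 0.0374, 0.1047]
ee_rot: [3.14, -0.001, 1.829]
wrist_force: [-1.0, 2.6, -1.0]
opening: 0.0451
grip_force: 75.8
```

Request:
arm_command:
  commands:
    - [[-1, 0, 0, 0, 0.12], [-1, 0, 0, -0.06, 0.12], [-1, 0, 0, -0.06, 0.12], [-1, 0, 0, -0.06, 0.12], [-1, 0, 0, -0.06, 0.12], [-1, 0, 0, -0.06, 0.12], [-1, 0, 0, -0.06, 0.12], [-1, 0, 0, -0.06, 0.12]]

```text
time: 23.33
tool_pos: [0.6539, 0.0367, 0.1086]
ee_rot: [3.139, -0.001, 0.858]
wrist_force: [6.6, -2.3, 2.0]
opening: 0.0449
grip_force: 75.8
```

```bash
python3 - <<'E'
from h import *
s=st()
E
```

```text
t 23.33 p [0.6539 0.0367 0.1086] rpy [ 3.139e+00 -1.000e-03  8.580e-01] F [ 6.6 -2.3  2. ] M [-0.34 -1.53 -0.03] op 0.0449 g 75.8
```

Rise is about 10 mm and forces are small. I'll continue.

Request:
arm_command:
  commands:
    - [[-1, 0, 0, 0, -0.12], [-1, 0, 0, -0.06, -0.12], [-1, 0, 0, -0.06, -0.12], [-1, 0, 0, -0.06, -0.12], [-1, 0, 0, -0.06, -0.12], [-1, 0, 0, -0.06, -0.12], [-1, 0, 0, -0.06, -0.12], [-1, 0, 0, -0.06, -0.12]]

```text
time: 24.0
tool_pos: [0.653, 0.0371, 0.1133]
ee_rot: [3.141, -0.0, 1.829]
wrist_force: [-3.3, 1.2, 0.8]
opening: 0.0449
grip_force: 76.0
```

Request:
arm_command:
  commands:
    - [[-1, 0, 0, 0, 0.12], [-1, 0, 0, -0.06, 0.12], [-1, 0, 0, -0.06, 0.12], [-1, 0, 0, -0.06, 0.12], [-1, 0, 0, -0.06, 0.12], [-1, 0, 0, -0.06, 0.12], [-1, 0, 0, -0.06, 0.12], [-1, 0, 0, -0.06, 0.12]]

```text
time: 24.67
tool_pos: [0.6536, 0.0368, 0.1166]
ee_rot: [3.14, -0.001, 0.858]
wrist_force: [10.9, -0.8, -12.6]
opening: 0.045
grip_force: 74.4
```

Request:
arm_command:
  commands:
    - [[-1, 0, 0, 0, -0.12], [-1, 0, 0, -0.06, -0.12], [-1, 0, 0, -0.06, -0.12], [-1, 0, 0, -0.06, -0.12], [-1, 0, 0, -0.06, -0.12], [-1, 0, 0, -0.06, -0.12], [-1, 0, 0, -0.06, -0.12], [-1, 0, 0, -0.06, -0.12]]

```text
time: 25.33
tool_pos: [0.6532, 0.037, 0.1217]
ee_rot: [3.141, -0.0, 1.829]
wrist_force: [-0.3, 0.1, 2.0]
opening: 0.0448
grip_force: 76.4
```

Request:
arm_command:
  commands:
    - [[-1, 0, 0, 0, 0.12], [-1, 0, 0, -0.06, 0.12], [-1, 0, 0, -0.06, 0.12], [-1, 0, 0, -0.06, 0.12], [-1, 0, 0, -0.06, 0.12], [-1, 0, 0, -0.06, 0.12], [-1, 0, 0, -0.06, 0.12], [-1, 0, 0, -0.06, 0.12]]

```text
time: 26.0
tool_pos: [0.6529, 0.0372, 0.1255]
ee_rot: [-3.141, -0.001, 0.858]
wrist_force: [0.6, 0.0, -1.0]
opening: 0.0449
grip_force: 75.9
```

```bash
python3 - <<'E'
from h import *
s=st()
d=snap('scene','sc2'); cv2.imwrite('pics/sc2c.png',cv2.resize(d['img'][140:340,200:400],(600,600),interpolation=cv2.INTER_CUBIC))
E
```

```text
t 26.0 p [0.6529 0.0372 0.1255] rpy [-3.141e+00 -1.000e-03  8.580e-01] F [ 0.6  0.  -1. ] M [ 0.01  0.04 -0.  ] op 0.0449 g 75.9
```

Request:
arm_command:
  commands:
    - [[-1, 0, 0, -0.1, -0.12], [-1, 0, 0, -0.1, -0.12], [-1, 0, 0, -0.1, -0.12], [-1, 0, 0, -0.1, -0.12], [-1, 0, 0, 0, 0]]

```text
time: 26.47
tool_pos: [0.653, 0.037, 0.1296]
ee_rot: [3.141, -0.001, 1.352]
wrist_force: [0.4, 0.4, -0.6]
opening: 0.0451
grip_force: 76.1
```

Request:
arm_command:
  commands:
    - [[-1, 0, 0, -0.5, 0], [-1, 0, 0, -1, 0], [-1, 0, 0, -2, 0], [-1, 0, 0, -3, 0], [-1, 0, 0, -3, 0], [-1, 0, 0, -1.5, 0], [-1, 0, 0, 0, 0], [-1, 0, 0, 0, 0]]

```text
time: 27.13
tool_pos: [0.6533, 0.037, 0.2405]
ee_rot: [3.14, -0.001, 1.341]
wrist_force: [0.7, -0.1, -1.3]
opening: 0.0448
grip_force: 76.0
```

```bash
python3 - <<'E'
from h import *
s=st(); to(*wd(.036,0.0),.054,2.713)
E
```

```text
t 27.13 p [0.6533 0.037  0.2405] rpy [ 3.140e+00 -1.000e-03  1.341e+00] F [ 0.7 -0.1 -1.3] M [-0.   -0.06 -0.08] op 0.0448 g 76.0
to: cm tool [24.26 -8.58 18.65] turn -1.372
```

Request:
arm_command:
  commands:
    - [[-1, 3.47, -1.23, 0, 0], [-1, 3.47, -1.23, 0, 0], [-1, 3.47, -1.23, 0, 0], [-1, 3.47, -1.23, 0, 0], [-1, 3.47, -1.23, 0, 0], [-1, 3.47, -1.23, 0, 0], [-1, 3.47, -1.23, 0, 0], [-1, 0, 0, 0, -0.124]]

```text
time: 27.8
tool_pos: [0.62, 0.3036, 0.2364]
ee_rot: [-3.137, -0.002, 1.472]
wrist_force: [0.2, 1.7, -1.9]
opening: 0.0448
grip_force: 76.1
```

Request:
arm_command:
  commands:
    - [[-1, 0, 0, 0, -0.124], [-1, 0, 0, 0, -0.124], [-1, 0, 0, 0, -0.124], [-1, 0, 0, 0, -0.124], [-1, 0, 0, 0, -0.124], [-1, 0, 0, 0, -0.124], [-1, 0, 0, 0, -0.124], [-1, 0, 0, 0, -0.124]]

```text
time: 28.47
tool_pos: [0.6233, 0.293, 0.2375]
ee_rot: [-3.139, -0.001, 2.464]
wrist_force: [0.9, 0.0, -0.4]
opening: 0.045
grip_force: 76.2
```

Request:
arm_command:
  commands:
    - [[-1, 0, 0, 0, -0.124], [-1, 0, 0, 0, -0.124], [-1, 0, 0, 0, 0], [-1, 0, 0, 0, 0]]

```text
time: 28.8
tool_pos: [0.6235, 0.293, 0.238]
ee_rot: [-3.14, -0.001, 2.702]
wrist_force: [-0.0, 0.2, -1.3]
opening: 0.0452
grip_force: 76.1
```

```bash
python3 - <<'E'
from h import *
s=st(); print(dr(s['tool_pos'])); to(*wd(.036,0.0),.054,2.713); d=snap('side','s4'); cv2.imwrite('pics/s4c.png',cv2.resize(d['img'][100:260,210:410],(750,600),interpolation=cv2.INTER_CUBIC))
E
```

```text
t 28.8 p [0.6235 0.293  0.238 ] rpy [-3.140e+00 -1.000e-03  2.702e+00] F [-0.   0.2 -1.3] M [-0.03 -0.01  0.02] op 0.0452 g 76.1
(np.float64(0.0353), np.float64(0.0018))
to: cm tool [-0.2   0.09 18.4 ] turn -0.011
```

View pics/s4c.png

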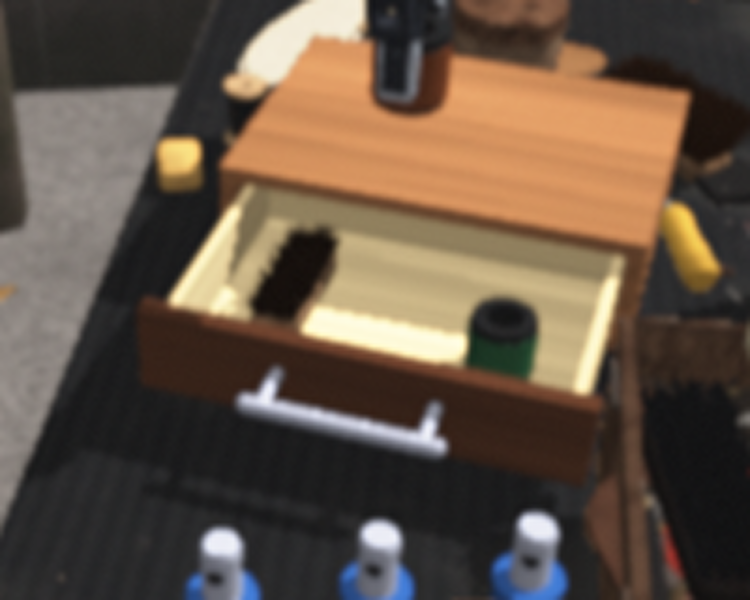

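The drawer has the brush at left and the green drum standing at right, with the space between them free. All spindles are down, and brown hangs upright in the gripper.

Request:
arm_command:
  commands:
    - [[-1, 0, 0, 3, 0], [-1, 0, 0, 3, 0], [-1, 0, 0, 3, 0], [-1, 0, 0, 3, 0], [-1, 0, 0, 3, 0], [-1, 0, 0, 2, 0], [-1, 0, 0, 1.1, 0], [-1, 0, 0, 0, 0]]

```text
time: 29.52
tool_pos: [0.6224, 0.2925, 0.055]
ee_rot: [-3.138, -0.003, 2.704]
wrist_force: [-1.1, -0.0, -0.2]
opening: 0.0452
grip_force: 76.0
```

Request:
arm_command:
  commands:
    - [[-1, 0, 0, 0, 0], [-1, 0, 0, 0.1, 0], [-1, 0, 0, 0, 0], [-1, 0, 0, 0, 0]]

```text
time: 29.85
tool_pos: [0.6246, 0.2935, 0.0585]
ee_rot: [3.14, 0.001, 2.706]
wrist_force: [-0.3, -0.2, -0.5]
opening: 0.0451
grip_force: 76.0
```

Request:
arm_command:
  commands:
    - [[-1, 0, 0, 0.3, 0], [-1, 0, 0, 0.2, 0], [-1, 0, 0, 0, 0], [-1, 0, 0, 0, 0], [0.4, 0, 0, 0, 0], [0.4, 0, 0, 0, 0], [0.4, 0, 0, 0, 0], [0.4, 0, 0, 0, 0]]

```text
time: 30.52
tool_pos: [0.624, 0.2932, 0.0522]
ee_rot: [3.141, 0.0, 2.707]
wrist_force: [0.4, 0.3, 0.7]
opening: 0.0598
grip_force: 0.0
```

Request:
arm_command:
  commands:
    - [[0.4, 0, 0, -1, 0], [0.4, 0, 0, -2, 0], [0.4, 0, 0, -3.5, 0], [0.4, 0, 0, -3.5, 0], [0.4, 0, 0, -3.5, 0], [0.4, 0, 0, -3.5, 0], [0.4, 0, 0, -1, 0], [0.4, 0, 0, 0, 0]]

```text
time: 31.18
tool_pos: [0.6255, 0.2935, 0.2373]
ee_rot: [3.136, 0.004, 2.707]
wrist_force: [0.0, 0.4, 0.0]
opening: 0.0598
grip_force: 0.0
```

```bash
python3 - <<'E'
from h import *
s=st(); print(wd(-.11,0),wd(-.053,0)); to(*wd(-.11,0),.24,1.1436)
d=snap('side','s5'); cv2.imwrite('pics/s5c.png',cv2.resize(d['img'][100:260,210:410],(750,600),interpolation=cv2.INTER_CUBIC))
E
```

```text
t 31.18 p [0.6255 0.2935 0.2373] rpy [3.136 0.004 2.707] F [0.  0.4 0. ] M [-0.05 -0.03  0.02] op 0.0598 g 0.0
[0.5649 0.16  ] [0.5885 0.2119]
to: cm tool [ -0.13 -14.66  -0.36] turn 1.563
```

View pics/s5c.png

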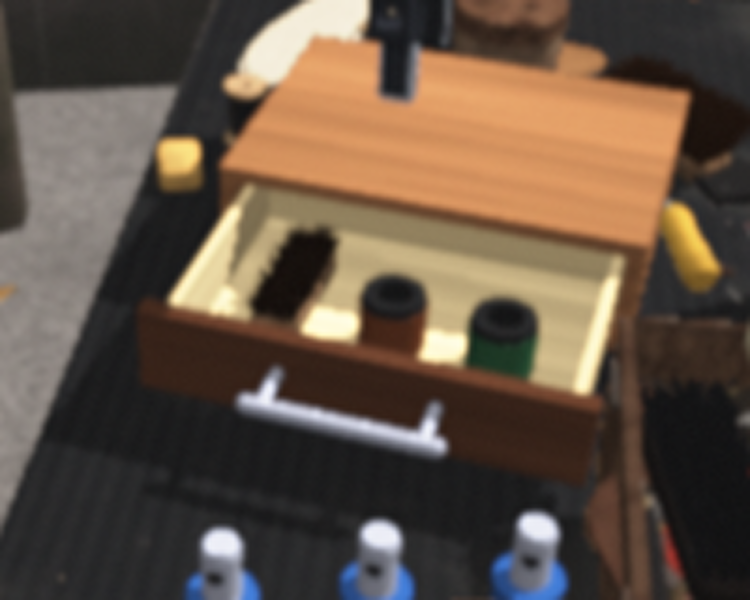

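Both drums stand upright in the drawer beside the brush. The next step is to push the drawer shut on its bar with closed fingers.

Request:
arm_command:
  commands:
    - [[-1, 0, -3.42, 0, 0], [-1, 0, -3.42, 0, 0], [-1, 0, -3.42, 0, 0], [-1, 0, -3.42, 0, 0], [-1, 0, -3.42, 0, 0], [-1, 0, 0, 0, 0.12], [-1, 0, 0, 0, 0.12], [-1, 0, 0, 0, 0.12]]
  squeeze: 40

```text
time: 31.9
tool_pos: [0.5511, 0.1372, 0.231]
ee_rot: [-3.14, -0.001, 2.34]
wrist_force: [-1.0, 0.2, -0.1]
opening: 0.0002
grip_force: 0.0
```

Request:
arm_command:
  commands:
    - [[-1, 0, 0, 0, 0.12], [-1, 0, 0, 0, 0.12], [-1, 0, 0, 0, 0.12], [-1, 0, 0, 0, 0.12], [-1, 0, 0, 0, 0.12], [-1, 0, 0, 0, 0.12], [-1, 0, 0, 0, 0.12], [-1, 0, 0, 0, 0.12]]

```text
time: 32.57
tool_pos: [0.5512, 0.1379, 0.2307]
ee_rot: [-3.14, 0.001, 1.381]
wrist_force: [0.7, -0.5, 0.6]
opening: -0.0003
grip_force: 0.0
```

Request:
arm_command:
  commands:
    - [[-1, 0, 0, 0, 0.12], [-1, 0, 0, 0, 0.12], [-1, 0, 0, 0, 0], [-1, 0, 0, 0, 0]]

```text
time: 32.9
tool_pos: [0.5514, 0.138, 0.2311]
ee_rot: [-3.141, 0.001, 1.151]
wrist_force: [0.2, 0.2, -0.1]
opening: 0.0001
grip_force: 0.0
```

```bash
python3 - <<'E'
from h import *
s=st(); print(dr(s['tool_pos'])); to(*wd(-.135,0),.058,1.1436)
E
```

```text
t 32.9 p [0.5514 0.138  0.2311] rpy [-3.141e+00  1.000e-03  1.151e+00] F [ 0.2  0.2 -0.1] M [0.04 0.03 0.03] op 0.0001 g 0.0
(np.float64(-0.1357), np.float64(0.0032))
to: cm tool [ 0.08  0.34 17.3 ] turn 0.007
```

Now I lower in front of the bar, then push slowly.

Request:
arm_command:
  commands:
    - [[-1, 0, 0.3, 3, 0], [-1, 0, 0, 3, 0], [-1, 0, 0, 3, 0], [-1, 0, 0, 3, 0], [-1, 0, 0, 2.5, 0], [-1, 0, 0, 2, 0], [-1, 0, 0, 0.8, 0], [-1, 0, 0, 0, 0]]

```text
time: 33.57
tool_pos: [0.5532, 0.1363, 0.057]
ee_rot: [-3.139, 0.003, 1.15]
wrist_force: [-1.2, 0.4, -0.6]
opening: -0.0002
grip_force: 0.0
```

Request:
arm_command:
  commands:
    - [[-1, 0.8, 0, 0, 0], [-1, 0.8, 0, 0, 0], [-1, 0.8, 0, 0, 0], [-1, 0.8, 0, 0, 0], [-1, 0.8, 0, 0, 0], [-1, 0.8, 0, 0, 0], [-1, 0.8, 0, 0, 0], [-1, 0.8, 0, 0, 0]]

```text
time: 34.23
tool_pos: [0.5814, 0.1959, 0.0591]
ee_rot: [3.141, -0.0, 1.147]
wrist_force: [0.4, -1.2, 1.0]
opening: 0.0001
grip_force: 0.7
```

```bash
python3 - <<'E'
from h import *
s=st(); print(dr(s['tool_pos']))
E
```

```text
t 34.23 p [0.5814 0.1959 0.0591] rpy [ 3.141 -0.     1.147] F [ 0.4 -1.2  1. ] M [-0.28  0.01 -0.01] op 0.0001 g 0.7
(np.float64(-0.0705), np.float64(-0.0001))
```

Request:
arm_command:
  commands:
    - [[-1, 0.8, 0, 0, 0], [-1, 0.8, 0, 0, 0], [-1, 0.8, 0, 0, 0], [-1, 0.8, 0, 0, 0], [-1, 0.8, 0, 0, 0], [-1, 0.8, 0, 0, 0], [-1, 0.8, 0, 0, 0], [-1, 0.8, 0, 0, 0]]

```text
time: 34.9
tool_pos: [0.6076, 0.2542, 0.0589]
ee_rot: [-3.142, 0.0, 1.147]
wrist_force: [0.7, -1.6, 0.1]
opening: 0.0005
grip_force: 0.7
```

Request:
arm_command:
  commands:
    - [[-1, 0.7, 0, 0, 0], [-1, 0.7, 0, 0, 0], [-1, 0.7, 0, 0, 0], [-1, 0.6, 0, 0, 0], [-1, 0.5, 0, 0, 0], [-1, 0.5, 0, 0, 0], [-1, 0.4, 0, 0, 0], [-1, 0.3, 0, 0, 0]]

```text
time: 35.57
tool_pos: [0.6251, 0.2928, 0.0588]
ee_rot: [-3.141, 0.002, 1.146]
wrist_force: [-5.9, -6.8, 4.1]
opening: 0.0002
grip_force: 4.1
```

```bash
python3 - <<'E'
from h import *
s=st(); print(dr(s['tool_pos']))
E
```

```text
t 35.57 p [0.6251 0.2928 0.0588] rpy [-3.141e+00  2.000e-03  1.146e+00] F [-5.9 -6.8  4.1] M [-1.32  1.13  0.02] op 0.0002 g 4.1
(np.float64(0.0358), np.float64(0.0003))
```

Request:
arm_command:
  commands:
    - [[-1, 0.3, 0, 0, 0], [-1, 0.3, 0, 0, 0], [-1, 0.3, 0, 0, 0], [-1, 0.2, 0, 0, 0], [-1, 0.2, 0, 0, 0], [-1, 0, 0, 0, 0]]

```text
time: 36.07
tool_pos: [0.629, 0.3008, 0.0587]
ee_rot: [-3.138, 0.009, 1.144]
wrist_force: [-16.6, -16.7, 14.7]
opening: -0.0003
grip_force: 11.2
```

```bash
python3 - <<'E'
from h import *
s=st(); print(dr(s['tool_pos']))
E
```

```text
t 36.07 p [0.629  0.3008 0.0587] rpy [-3.138  0.009  1.144] F [-16.6 -16.7  14.7] M [-3.48  3.47  0.03] op -0.0003 g 11.2
(np.float64(0.0447), np.float64(0.0001))
```

Request:
arm_command:
  commands:
    - [[-1, 0.3, 0, 0, 0], [-1, 0, 0, 0, 0], [-1, 0, 0, 0, 0]]

```text
time: 36.32
tool_pos: [0.6291, 0.301, 0.0586]
ee_rot: [-3.136, 0.013, 1.143]
wrist_force: [-24.9, -25.4, 21.9]
opening: -0.0001
grip_force: 16.7
```

Request:
arm_command:
  commands:
    - [[-1, -1, 0, 0, 0], [-1, -2, 0, 0, 0], [-1, -3, 0, 0, 0], [-1, -3, 0, -2, 0], [-1, -1, 0, -3.5, 0], [-1, 0, 0, -3.5, 0], [-1, 0, 0, -3.5, 0], [-1, 0, 0, 0, 0]]

```text
time: 36.98
tool_pos: [0.5941, 0.2182, 0.1919]
ee_rot: [3.135, -0.009, 1.147]
wrist_force: [0.3, 0.1, 0.4]
opening: -0.0002
grip_force: 0.0
```

```bash
python3 - <<'E'
from h import *
s=st(); print(dr(s['tool_pos'])); wsnap('w6')
E
```

```text
t 36.98 p [0.5941 0.2182 0.1919] rpy [ 3.135 -0.009  1.147] F [0.3 0.1 0.4] M [ 0.02 -0.09 -0.01] op -0.0002 g 0.0
(np.float64(-0.0449), np.float64(-0.0024))
```

View pics/w6.png

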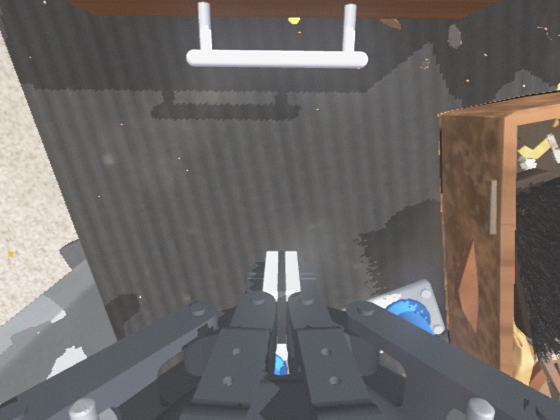

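The drawer is shut: the handle bar at (278,59) lies in front of a flush front. I'll check the travel numerically.

```bash
python3 - <<'E'
from h import *
import pickle
W=pickle.load(open('w.pkl','rb'))
for u,v in [(190,59),(366,59),(278,59)]: print(dr(ray(W,u,v,.055)))
# side image: change along front edge since closing
st(); d=snap('side','s6')
E
```

```text
(np.float64(0.0601), np.float64(0.0627))
(np.float64(0.0605), np.float64(-0.0633))
(np.float64(0.0603), np.float64(-0.0002))
t 37.03 p [0.593  0.2182 0.1885] rpy [ 3.137 -0.007  1.147] F [ 0.8 -0.7 -0.6] M [ 0.02  0.02 -0.03] op 0.0002 g 0.0
```

```bash
python3 -c "
from rig import *
print(hand_in())"
```

```text
the job is handed in; nothing more can be done
None
```

I twisted both drums present (green and brown; the red one is absent) off their spindles and put them in the drawer with the brush. I then pushed the drawer to its hard stop (about 148 mm of travel) and handed the job in; no verdict came back. I did not touch the tin.

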